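# Line up a case hinge and hold it for pinning

### The job

Get this equipment-case hinge ready for pinning: first lay the steel pin gently (no dropping) into the two raised V supports of the grey jig, centred over them, with its tip towards the knuckles and its red head away from them, and let go of it. Then take the loose brass leaf by its upright flange and set its knuckle on the narrow ledge in the gap between the jig's two knuckles, against the back stop, plate level on the open side, so that all the holes line up with the pin; finish while still holding the leaf there, do not let go. Leave the other things on the bench where they are.

Things in the scene. Friction and masses are not known exactly. Their poses are not given: they have to be found in the camera images.
- jamb: Fixed grey hinge jig with a brass leaf on top. Origin on the bench below the middle of the hinge axis; y runs along the hinge axis, z up, the open side is -x. Two fixed knuckles (20 mm outside, 13 mm hole, axis 80 mm above the bench at x = 0) span y = 16 to 30 and -30 to -16 mm: a 32 mm gap. The block behind spans x = 12 to 60, y = -35 to 35, 75 mm high.
- jamb_axis (a point): Middle of the jig's hinge axis, in the middle of the gap between the fixed knuckles, 80 mm above the bench; axes as the jig.
- jamb_ledge (a point): Point on the narrow level orange ledge in the gap, 70 mm above the bench, right below the hinge axis. The ledge is 24 mm wide in y and runs from x = -7 to the orange upright back stop, whose face is at x = 10 mm and whose top is 88 mm above the bench. A 20 mm knuckle resting on the ledge and touching the stop is in line with the fixed ones.
- jamb_rest (a point): Where the middle of the laid pin belongs: on the hinge axis, 76 mm to the jig's -y side of the gap's middle, 80 mm above the bench. Two orange V supports (6 mm thick, 90 degree V, 36 mm wide over the arms) stand 20 mm either side of it along y; a 10 mm rod lying in them has its axis at this height. Between them it is open down to 12 mm above the bench.
- leaf: Loose brass hinge leaf, 110 to 220 g, lying flat. Plate 5 mm thick, x = -15 to 30, y = -28 to 28 mm; upright flange to grip, 10 mm thick (x = -5 to 5), 50 mm wide in y, top at z = 50; one knuckle 26 mm long along y, 20 mm outside, 13 mm hole, axis at x = 45, z = 10 mm. Origin on the underside below the flange's middle; z up. Let go on the ledge it tips off.
- leaf_hole (a point): Middle of the loose leaf's knuckle hole; axes as the leaf, the hole runs along y.
- cradle: Fixed black pin cradle: base 60 x 70 mm, 6 mm thick, with two V supports (6 mm thick) 20 mm either side of its middle along its y, in which the pin lies at the start, its axis 36 mm above the bench. Origin on the bench under its middle.
- pin: Steel hinge pin, 60 g, 10 mm thick, with a red round head 16 mm across, 8 mm long. Origin on its axis, in the middle of the 72 mm shank, which runs along y from -36 (head from -36 to -44) to +36 mm (tip). It lies level, at the start along the cradle's y.
- pin_tip (a point): The plain end (tip) of the pin, 36 mm from its origin along +y.
- phone: Red phone lying flat, 72 x 148 x 9 mm; a bystander, to be left alone. Origin: under its middle.
- tape: Yellow ring of tape lying flat, 84 mm across, 22 mm high; a bystander, to be left alone. Origin: under its middle.
- driver: Screwdriver lying on the bench, 170 mm long; a bystander, to be left alone. Origin: under its middle.
- jar: Small clear jar with a white cap, 44 mm across, 45 mm high; a bystander, to be left alone. Origin: under its middle.
- tweezers: Steel tweezers lying flat, about 135 mm long, 6 mm high; a bystander, to be left alone. Origin: under its middle.
- marker: Orange marker with a black cap lying flat, 135 mm long, 14 mm thick; a bystander, to be left alone. Origin: under its middle.
Things that resemble listed ones, but are neither listed nor needed, are in the scene too. Of the things shaped like the leaf, the brass one is meant.

How it is judged:
By the outcome, as a careful person would: the job done as asked, in the order asked, and still so for the second after the job is handed in, while the arm keeps its last pose, push and grip.
It also fails if it takes over 54 s, if anything falls off the work surface, if the arm or the gripper's body presses on something with over 40 N, if the wrist force passes 120 N, or if a joint passes its speed limit or range.

### The arm

A 6-joint arm with a two-finger parallel gripper is mounted at the origin on the work surface. World frame = base frame: x ahead of the robot, y to its left, z up, the work surface at z = 0. Lengths are in m, angles in rad, forces in N, time in s.
With the tool pointing down it reaches from about 0.275 to 1 m from the base axis. Payload 8.4 kg.
Tool frame: the origin (TCP) lies where the fingers leave the gripper's body, on its centre line; the fingertips stand 73 mm ahead of it and the grasp point (between the pads) lies 54 mm ahead of it; z points along the fingers, y is the line along which they close (so a half turn about z gives the same grasp; the last joint's range is limited). The gripper opens to 85 mm and grips with 20 to 120 N. Pads are 22 mm wide; open, the fingers measure 114 mm over their backs; the gripper's body (76 mm by 85 mm) begins 54 mm behind the grasp point. The pads swing forward as they close: fully open they stand 13 mm farther back than shut.
Start: joints at [1.226, 0.353, 1.633, -0, 1.155, -0.002], TCP at [0.21, 0.589, 0.304] pointing down, gripper open.
Joint ranges: [-2.63, 2.63], [-0.92, 2.1], [0.06, 2.66], [-1.3, 4.44], [0, 2.69], [-3.02, 3.02]. Speed limits (rad/s): [2.22, 2.22, 2.79, 3.14, 3.14, 3.14].

### API

Orientations are given as a unit quaternion [x, y, z, w].
In Python, from bench import r, vision, order, models gives the robot as it stands.
- The arm moves only by the shell command python3 -m jog 'ROWS' [FORCE]. ROWS is a JSON object of lists of equal length, an entry for each row: "fingers": the opening, from -1 (shut) to 1 (fully open); "xyz": the shift along the tool's x, y, z in units of 0.12 m (1.0 is 0.12 m), a list of three; "twist": the turn about the tool's z in units of 180 degrees (1.0 is 180 degrees). A call has 1 to 20 rows; each row is the pose to reach, as a shift and turn from the pose commanded when the call began, along the tool's axes at that moment, turning the shorter way round; what a row does not reach only later rows make up. A row lasts 1/8 s, in which the tool goes at most 62.5 mm and 10.7 degrees, less where a joint would pass 70% of its speed; a pose out of reach is approached as far as the arm can. A call with a number of a shift or a turn outside -1 to 1 is refused whole. A call with a gripper value outside its range is refused whole. The fingers move at their own pace and stop on an object; FORCE is the grip in N (left out, the last holds). Time passes only in rows, so rows that repeat a pose let the fingers close. It gives the time, the measured TCP pose, the force, the opening and the grip force at its end, in the units of the state.
- r.state(): the state, without advancing time (a new reading comes with each control period).
- vision.camera(name): name is "side" or "top" or "wrist"; returns the picture (384x512x3 uint8, red, green, blue); there is no depth.
- vision.calibration(name): a dict with "fovy" (degrees; the focal length in pixels is half the picture's height over the tangent of half this angle, whatever the lens; pixels are square), "cx", "cy" (the principal point, pixels), "k1" (the pictures are not rectified: a ray, as slopes to the right and down, at radius r is drawn at 1 + k1 r^2 times it, then the intrinsics apply), "rvec" (rotation vector, rad) and "tvec" (3), from world to camera coordinates, as OpenCV has them. Camera axes: x right, y down, z forward; pixel columns grow to the right and rows downward; lengths in m; the calibration is good to about 2 mm. A picture is of the moment at which its call begins: read the wrist's pose just before it. calibration takes no time and is no camera call; for the wrist camera it gives the pose at the moment of the call.
- order.sign_off(): hands the job in; it is judged then, once.
Trained networks look in the newest picture that a camera, given by its name, has taken for a name from the list of things; names that differ only in an ending like _2 or _b are one class to them, and where a whole thing is asked for, a point or a joint stands for the part that bears it (a point fixed in the world has none). Each returns a list of dicts, best first, with "conf" (0 to 1); they miss things now and then, are a little off and sometimes report something else, mostly with a low value. They report only what shows in the picture. A call takes as long as a camera call. They do not tell look-alikes from the thing itself.
- models.masks_of(camera, thing): "mask" (384x512 bool, what is visible of it) and "bbox" ([centre column, centre row, width, height] in pixels, round what is visible of it).
The state is a dict: "clock": time; "joint_positions": joint angles; "qd": joint speeds; "tau": joint torques, N m; "ee_pos": TCP position; "tcp_rot": TCP orientation; "contact_force": force on the tool from outside, world axes, zero at the start; "ft_torque": the same for the moment, N m; "width": finger opening in m; "grip_force": force on a finger pad.
Only numpy, scipy, OpenCV 4.12 (cv2) and the standard library are available. Lean on these libraries where they do the work, as an engineer would, in place of code of your own. Each camera call takes 0.05 s, during which the arm holds its last target. There are 200 camera calls.

## Working session

There is one attempt and no reset: what is moved stays moved. The work goes in short steps, Python scripts to look and compute and a shell command to move; the robot and the scene stay as the last step left them, time stands still between calls to the robot, and variables do not carry over. Pictures are saved under pics/ and viewed, at most 13 in all, crops included, and the job is handed in when it is done.

```bash
ls; mkdir -p pics; python3 - <<'E'
from bench import r,vision,order,models
import cv2,numpy as np
a=vision.camera("top");b=vision.camera("side")
cv2.imwrite("pics/top.png",cv2.resize(a[:,:,::-1],(800,600),interpolation=cv2.INTER_CUBIC))
cv2.imwrite("pics/side.png",cv2.resize(b[:,:,::-1],(800,600),interpolation=cv2.INTER_CUBIC))
for c in ("top","side"):
  k=vision.calibration(c);print({x:np.round(y,4) for x,y in k.items()})
  for t in ("leaf","pin","jamb","cradle"):
    for d in models.masks_of(c,t): print(c,t,round(d["conf"],2),np.round(d["bbox"]))
print(r.state())
E
```

```text
pics
{'fovy': np.float64(48.2694), 'cx': np.float64(248.8608), 'cy': np.float64(192.5007), 'k1': np.float64(-0.164), 'rvec': array([ 2.158 , -2.1713,  0.1103]), 'tvec': array([-0.046 ,  0.535 ,  1.2908])}
top leaf 0.92 [382. 174.  26.  29.]
top leaf 0.7 [292. 198.  17.  22.]
top leaf 0.69 [330. 215.  20.  26.]
top leaf 0.53 [330. 254.  23.  28.]
top pin 0.42 [136. 219.  22.   9.]
top jamb 0.63 [236. 167.  52.  28.]
top cradle 0.57 [134. 221.  23.  25.]
{'fovy': np.float64(55.5064), 'cx': np.float64(256.122), 'cy': np.float64(182.8995), 'k1': np.float64(0.0314), 'rvec': array([ 0.1275, -2.7978,  1.3341]), 'tvec': array([0.5356, 0.1138, 1.0672])}
side leaf 0.76 [253. 129.  14.  18.]
side leaf 0.73 [268. 171.  14.  20.]
side leaf 0.68 [228. 201.  35.  54.]
side leaf 0.58 [285. 152.  23.  21.]
side leaf 0.55 [320. 153.  20.  19.]
side pin 0.57 [284. 295.  16.  28.]
side jamb 0.87 [230. 200.  34.  55.]
side jamb 0.21 [183. 317.  37.  43.]
side cradle 0.83 [282. 304.  33.  30.]
{'clock': 0.5, 'joint_positions': array([ 1.22557798e+00,  3.53016648e-01,  1.63347181e+00, -9.15428192e-06,
        1.15522695e+00, -2.42233909e-03]), 'qd': array([-2.03300161e-05, -1.85622197e-03, -4.13042916e-05, -3.10106628e-04,
        5.22366111e-04,  1.02805706e-03]), 'tau': array([-8.76104841e-04, -6.04705381e+01, -3.42172265e+01,  2.82687239e-05,
        2.38253459e-03,  4.21400694e-05]), 'ee_pos': array([0.2100772 , 0.58859175, 0.30383979]), 'tcp_rot': array([ 1.70558213e-01,  9.85347600e-01, -6.11766146e-05, -6.49062799e-06]), 'contact_force': array([-0.54059477, -0.13887154, -0.09846601]), 'ft_torque': array([0.035009  , 0.01283763, 0.00743931]), 'grip_force': 0.0, 'width': 0.08537633264623576}
```

View pics/top.png

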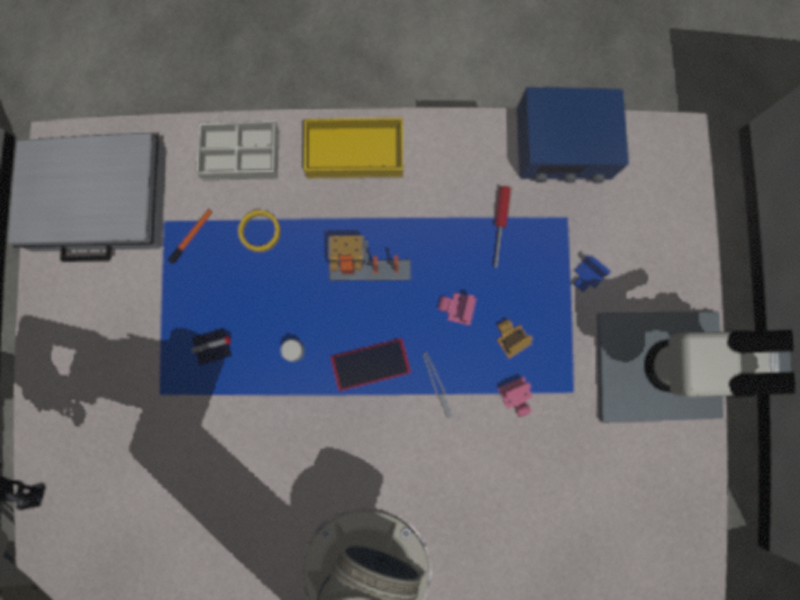

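View pics/side.png

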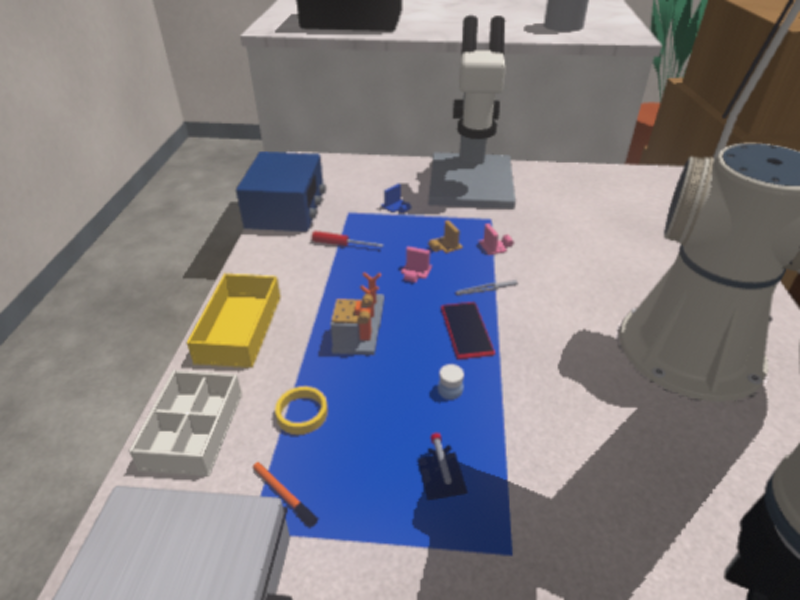

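The brass leaf is at (513,338) in the top view. Things that look like it are pink at (460,307) and (516,395), and blue at (590,272). The brass piece on the jig at (346,250) is fixed. The pin is at (212,346) with its red head to the right (-y). The jig is at (370,258) with its V supports to the right and its open side towards the robot.

```bash
cat > h.py <<'E'
from bench import r,vision,order,models
import cv2,numpy as np
from scipy.spatial.transform import Rotation as R
def KD(c):
    f=192/np.tan(np.radians(c["fovy"])/2)
    return np.array([[f,0,c["cx"]],[0,f,c["cy"]],[0,0,1.]]),np.array([c["k1"],0,0,0.])
def proj(c,P):
    K,D=KD(c);return cv2.projectPoints(np.float64(P).reshape(-1,1,3),np.float64(c["rvec"]),np.float64(c["tvec"]),K,D)[0][:,0]
def at_z(c,px,z):
    K,D=KD(c);u=cv2.undistortPoints(np.float64(px).reshape(-1,1,2),K,D)[:,0]
    M=cv2.Rodrigues(np.float64(c["rvec"]))[0];o=-M.T@np.float64(c["tvec"])
    d=np.c_[u,np.ones(len(u))]@M
    return (o+d*((np.broadcast_to(z,len(u))-o[2])/d[:,2])[:,None])[:,:2]
def tool(pos,yaw=None):
    "shift in jog units of the TCP to world pos, twist to bring tool y to world angle yaw (mod pi)"
    s=r.state();M=R.from_quat(s["tcp_rot"]).as_matrix()
    sh=M.T@(np.array(pos)-s["ee_pos"])/.12
    tw=None
    if yaw is not None:
        a=np.arctan2(M[1,1],M[0,1]);d=(yaw-a+np.pi/2)%np.pi-np.pi/2
        tw=-d/np.pi   # tool z is down
    print("clock",round(s["clock"],2),"tcp",s["ee_pos"].round(4),"shift",sh.round(4),"twist",tw)
E
python3 - <<'E'
from h import *
c=vision.calibration("top");im=vision.camera("top")
def m(t,z,p):
    ds=models.masks_of("top",t);d=min(ds,key=lambda d:np.hypot(*(np.array(d["bbox"][:2])-p)))
    ys,xs=np.nonzero(d["mask"]);w=at_z(c,np.c_[xs,ys],z);mu=w.mean(0);e,v=np.linalg.eigh(np.cov(w.T))
    print(t,d["bbox"],mu.round(4),"long axis deg",np.degrees(np.arctan2(v[1,1],v[0,1])).round(1),np.sqrt(e).round(4))
m("pin",.036,(136,219));m("cradle",.006,(134,221));m("leaf",.02,(330,215));m("jamb",.05,(236,167))
hsv=cv2.cvtColor(im,cv2.COLOR_RGB2HSV)
print("V", at_z(c,[(375*.64,263*.64),(395*.64,263*.64)],.08),"orange ledge",at_z(c,[(346*.64,263*.64)],.08))
w=vision.calibration("wrist");M=cv2.Rodrigues(np.float64(w["rvec"]))[0];s=r.state()
T=R.from_quat(s["tcp_rot"]).as_matrix();print("cam in tool",T.T@(-M.T@w["tvec"]-s["ee_pos"]),"\n",(M@T).round(3),w["fovy"])
E
```

```text
pin [134.9, 217.5, 23.0, 4.8] [0.4498 0.2988] long axis deg 105.3 [0.0029 0.0222]
cradle [135.7, 222.6, 22.9, 21.5] [0.4461 0.3094] long axis deg 159.2 [0.0169 0.0186]
leaf [328.2, 217.2, 24.6, 25.4] [ 0.4588 -0.2927] long axis deg -137.5 [0.0157 0.0186]
jamb [236.0, 167.2, 56.3, 29.7] [0.6103 0.007 ] long axis deg 73.3 [0.0226 0.0473]
V [[ 0.6017473  -0.02353219]
 [ 0.60148955 -0.06163521]] orange ledge [[0.60215956 0.03178736]]
cam in tool [ 0.08436832 -0.00037794 -0.07056852] 
 [[-0.001  1.    -0.   ]
 [-0.946 -0.001 -0.324]
 [-0.324 -0.     0.946]] 65.3194579276068
```

```bash
python3 -m jog '{"fingers":[1,1,1,1],"xyz":[[-0.45,-0.27,0],[-0.9,-0.53,0],[-0.9,-0.53,0],[-0.9,-0.53,0]],"twist":[0,0,0,0]}'
python3 -m jog '{"fingers":[1,1,1,1],"xyz":[[-0.45,-0.27,0],[-0.9,-0.53,0],[-0.9,-0.53,0],[-0.9,-0.53,0]],"twist":[0,0,0,0]}'
python3 -m jog '{"fingers":[1,1,1,1,1,1,1,1],"xyz":[[-0.45,-0.27,0.4],[-0.9,-0.53,0.78],[-0.9,-0.53,0.78],[-0.9,-0.53,0.78],[-0.9,-0.53,0.78],[-0.9,-0.53,0.78],[-0.9,-0.53,0.78],[-0.9,-0.53,0.78]],"twist":[0.05,0.1,0.15,0.2,0.25,0.306,0.306,0.306]}'
python3 - <<'E'
from h import *
im=vision.camera("wrist");c=vision.calibration("wrist")
cv2.imwrite("pics/w1.png",im[:,:,::-1])
tool((.45,.30,.21),np.radians(15.3))
for t in ("pin","cradle"):
  for d in models.masks_of("wrist",t):
    ys,xs=np.nonzero(d["mask"]);w=at_z(c,np.c_[xs,ys],.036);rc=cv2.minAreaRect(np.float32(w*1000))
    print(t,round(d["conf"],2),d["bbox"],w.mean(0),rc)
E
```

```text
clock: 1.25
ee_pos: [0.2907, 0.4926, 0.3042]
tcp_rot: [0.171, 0.985, 0.0, -0.0]
contact_force: [-0.0, 0.4, 0.9]
width: 0.0853
grip_force: 0.0
clock: 1.75
ee_pos: [0.3704, 0.3973, 0.3039]
tcp_rot: [0.17, 0.985, 0.0, -0.0]
contact_force: [-0.4, 0.4, -0.1]
width: 0.0857
grip_force: 0.0
clock: 2.75
ee_pos: [0.4507, 0.3011, 0.2102]
tcp_rot: [0.605, 0.796, 0.0, -0.0]
contact_force: [-0.4, 0.8, 0.5]
width: 0.0857
grip_force: 0.0
clock 2.8 tcp [0.4508 0.3009 0.2103] shift [-0.0052 -0.0083  0.0024] twist 0.0012848878509634034
pin 0.85 [257.1, 186.8, 13.3, 97.3] [0.44963231 0.30163933] ((448.94781494140625, 302.4913330078125), (15.374977111816406, 85.31211853027344), 16.04152488708496)
cradle 0.78 [257.9, 172.1, 65.8, 80.1] [0.44458578 0.31988537] ((444.9539489746094, 317.1629333496094), (54.268028259277344, 66.52899932861328), 15.239622116088867)
```

View pics/w1.png

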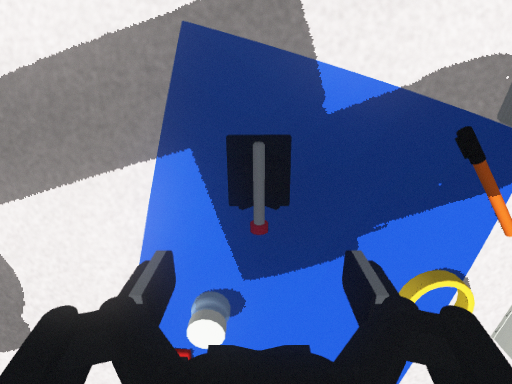

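The wrist view shows the pin at (259,185), with its tip up at (259,142) and its red head at (259,228). The jar is at (208,310).

```bash
python3 - <<'E'
from h import *
c=vision.calibration("wrist")
p=at_z(c,[(259.3,142),(259.3,222),(208,333)],[.041,.041,.045]);mid=p[:2].mean(0);d=p[0]-p[1]
print(p,"len",np.hypot(*d),"mid",mid,"ang",np.degrees(np.arctan2(d[1],d[0])))
T=R.from_quat(r.state()["tcp_rot"]).as_matrix();print("jar rel in tool",T[:2,:2].T@(p[2]-mid))
tool((*mid,.036+.054),np.arctan2(d[1],d[0])-np.pi/2)
E
```

```text
[[0.43900461 0.34268309]
 [0.45769182 0.27498284]
 [0.43998463 0.14340727]] len 0.07023201956084019 mid [0.44834821 0.30883296] ang 105.43103193712513
jar rel in tool [-0.15724473 -0.05205482]
clock 2.9 tcp [0.4509 0.3004 0.2103] shift [ 0.073  -0.0019  1.0023] twist -4.746051075060761e-05
```

```bash
python3 -m jog '{"fingers":[0.4,0.2,0,0,-1,-1,-1,-1,-1,-1],"xyz":[[0.07,0,0.3],[0.07,0,0.7],[0.07,0,0.9],[0.07,0,1.0],[0.07,0,1.0],[0.07,0,1.0],[0.07,0,1.0],[0.07,0,1.0],[0.07,0,1.0],[0.07,0,1.0]],"twist":[0,0,0,0,0,0,0,0,0,0]}' 40
python3 -m jog '{"fingers":[-1,-1,-1,-1,-1],"xyz":[[0,0,-0.1],[0,0,-0.3],[0,0,-0.7],[0,0,-1.0],[0,0,-1.0]],"twist":[0,0,0,0,0]}'
python3 - <<'E'
from h import *
s=r.state();im=vision.camera("wrist");c=vision.calibration("wrist")
cv2.imwrite("pics/w2.png",im[:,:,::-1])
tool((.602,-.04,.21),0)
for d in models.masks_of("wrist","pin"):print(d["conf"],d["bbox"])
E
```

```text
clock: 4.15
ee_pos: [0.4489, 0.3082, 0.0911]
tcp_rot: [0.607, 0.795, 0.0, 0.0]
contact_force: [-4.3, -0.9, 7.3]
width: 0.0086
grip_force: 39.3
clock: 4.78
ee_pos: [0.4507, 0.3093, 0.2141]
tcp_rot: [0.607, 0.795, 0.004, 0.001]
contact_force: [0.5, 0.6, -0.3]
width: 0.0084
grip_force: 39.0
clock 4.83 tcp [0.4498 0.3086 0.2122] shift [-3.137   0.4579  0.0161] twist 0.08489315261190782
0.87 [258.4, 274.9, 27.3, 154.9]
```

View pics/w2.png

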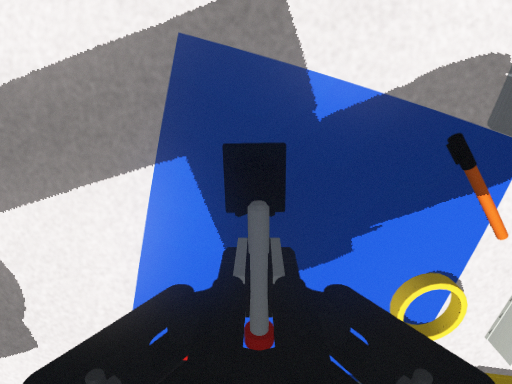

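```bash
python3 -m jog '{"fingers":[-1,-1,-1,-1],"xyz":[[-0.3,0,-0.1],[-0.7,0.03,-0.23],[-0.965,0.06,-0.23],[-0.965,0.06,-0.23]],"twist":[0,0,0,0]}'
python3 -m jog '{"fingers":[-1,-1,-1],"xyz":[[-0.5,0.03,0],[-0.965,0.06,0],[-0.965,0.06,0]],"twist":[0,0,0]}'
python3 -m jog '{"fingers":[-1,-1,-1],"xyz":[[-0.5,0.03,0],[-0.965,0.06,0],[-0.965,0.06,0]],"twist":[0,0,0]}'
python3 -m jog '{"fingers":[-1,-1,-1,-1,-1],"xyz":[[-0.4,0.03,0],[-0.8,0.06,0],[-0.965,0.06,0],[-0.965,0.06,0],[-0.965,0.06,0]],"twist":[0.03,0.06,0.085,0.085,0.085]}'
python3 - <<'E'
from h import *
s=r.state();im=vision.camera("wrist");c=vision.calibration("wrist")
cv2.imwrite("pics/w3.png",cv2.resize(im[:,:,::-1],(800,600),interpolation=cv2.INTER_CUBIC))
tool((.602,-.13,.24),0)
for d in models.masks_of("wrist","pin"):print(d["conf"],d["bbox"])
E
```

```text
clock: 5.38
ee_pos: [0.4864, 0.1965, 0.2368]
tcp_rot: [0.608, 0.794, -0.001, -0.0]
contact_force: [-0.6, 1.0, -1.1]
width: 0.0087
grip_force: 39.0
clock: 5.75
ee_pos: [0.5242, 0.0863, 0.2368]
tcp_rot: [0.608, 0.794, -0.001, -0.0]
contact_force: [-0.2, 0.2, -0.2]
width: 0.0086
grip_force: 39.0
clock: 6.12
ee_pos: [0.5619, -0.0228, 0.237]
tcp_rot: [0.608, 0.794, -0.0, -0.0]
contact_force: [-0.5, 0.4, -1.1]
width: 0.0085
grip_force: 39.0
clock: 6.75
ee_pos: [0.5983, -0.1292, 0.2372]
tcp_rot: [0.706, 0.708, -0.0, -0.001]
contact_force: [-0.3, -0.2, -0.7]
width: 0.0083
grip_force: 39.0
clock 6.8 tcp [ 0.5983 -0.1292  0.2374] shift [-0.0063  0.0308 -0.0215] twist 0.0006781806984237067
0.76 [257.4, 275.6, 26.0, 150.9]
```

View pics/w3.png

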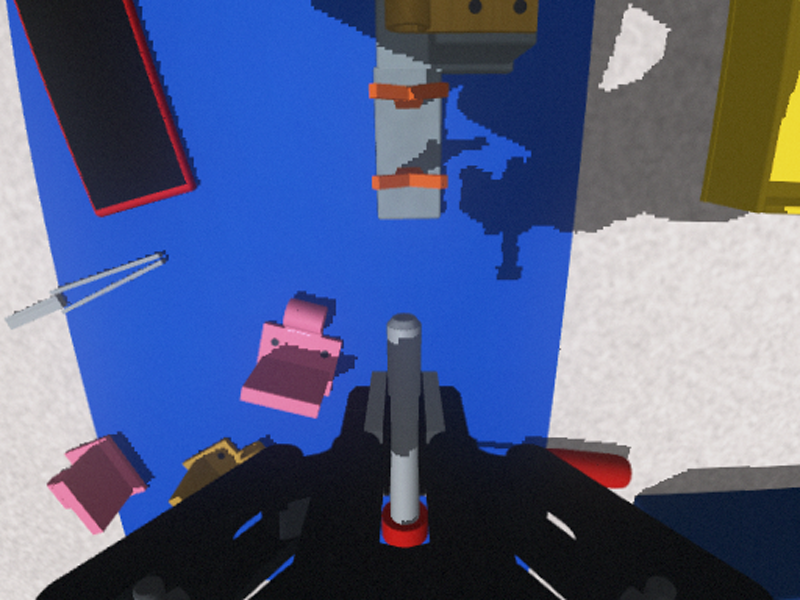

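The two orange V supports are at (409,91) and (409,182) of the 800-px picture. The knuckle is at (407,12). The held pin runs from its tip (404,318) to its head (404,525). The brass leaf shows at (215,465).

```bash
python3 - <<'E'
from h import *
im=vision.camera("wrist");c=vision.calibration("wrist");s=r.state()
h=cv2.cvtColor(im,cv2.COLOR_RGB2HSV)
m=((h[...,0]<16)&(h[...,1]>150)&(h[...,2]>90)).astype(np.uint8);m[:45]=0;m[135:]=0;m[:,:225]=0;m[:,300:]=0
n,l,st,ce=cv2.connectedComponentsWithStats(m)
for i in range(1,n):
  if st[i,4]>30:
    ys,xs=np.nonzero(l==i);x0,x1=xs.min(),xs.max()
    a=(x0,ys[xs<=x0+1].min(),ys[xs<=x0+1].max());b=(x1,ys[xs>=x1-1].min(),ys[xs>=x1-1].max())
    print(st[i],a,b)
    for z in (.085,.09): print(z,at_z(c,[(a[0],a[1]),(a[0],a[2]),(b[0]+1,b[1]),(b[0]+1,b[2])],z).round(4).tolist())
T=R.from_quat(s["tcp_rot"]).as_matrix()
za=s["ee_pos"][2]-.0545
p=at_z(c,[(404*.64,314*.64),(404*.64,322*.64),(404*.64,505*.64)],[za+.003,za+.005,za+.005])
print("pin in tool",[(T[:2,:2].T@(q-s["ee_pos"][:2])).round(4) for q in p])
for z in(.012,):print("plate",at_z(c,[(377*.64,218*.64),(439*.64,218*.64),(376*.64,120*.64),(442*.64,120*.64)],z).round(4).tolist())
E
```

```text
[236  53  50  15 505] (np.int64(236), np.int64(54), np.int64(61)) (np.int64(285), np.int64(53), np.int64(60))
0.085 [[0.5818, -0.022], [0.5817, -0.0265], [0.6163, -0.0213], [0.6165, -0.0258]]
0.09 [[0.5822, -0.0225], [0.5821, -0.027], [0.6159, -0.0218], [0.616, -0.0263]]
[238 110  47  10 351] (np.int64(238), np.int64(113), np.int64(119)) (np.int64(284), np.int64(112), np.int64(118))
0.085 [[0.5825, -0.062], [0.5824, -0.0663], [0.6166, -0.0613], [0.6168, -0.0656]]
0.09 [[0.5828, -0.0617], [0.5828, -0.0659], [0.6162, -0.0609], [0.6163, -0.0651]]
pin in tool [array([ 0.0375, -0.0009]), array([ 0.0359, -0.0009]), array([-0.028 , -0.0009])]
plate [[0.5803, -0.0929], [0.6196, -0.0928], [0.5806, -0.0341], [0.6201, -0.034]]
```

```bash
python3 -c "
from h import *
tool((.6004,-.0455,.16),np.radians(.7))"
python3 -m jog '{"fingers":[-1,-1,-1,-1,-1,-1],"xyz":[[0.3,0.02,0],[0.6,0.02,0.1],[0.7,0.02,0.3],[0.7,0.02,0.6],[0.7,0.02,0.65],[0.7,0.02,0.65]],"twist":[-0.004,-0.004,-0.004,-0.004,-0.004,-0.004]}'
python3 - <<'E'
from h import *
im=vision.camera("wrist");c=vision.calibration("wrist")
cv2.imwrite("pics/w4.png",cv2.resize(im[100:384,120:392,::-1],None,fx=2,fy=2,interpolation=cv2.INTER_CUBIC))
tool((.6004,-.0455,.1345),np.radians(.7))
E
```

```text
clock 6.9 tcp [ 0.5985 -0.1296  0.2378] shift [0.701  0.0173 0.6483] twist -0.0033433706397770803
clock: 7.65
ee_pos: [0.6012, -0.0469, 0.1602]
tcp_rot: [0.703, 0.712, -0.0, -0.0]
contact_force: [-1.0, 0.4, -0.7]
width: 0.0084
grip_force: 39.0
clock 7.7 tcp [ 0.6017 -0.0471  0.1609] shift [ 0.0134 -0.011   0.22  ] twist 3.4591151822588086e-05
```

View pics/w4.png

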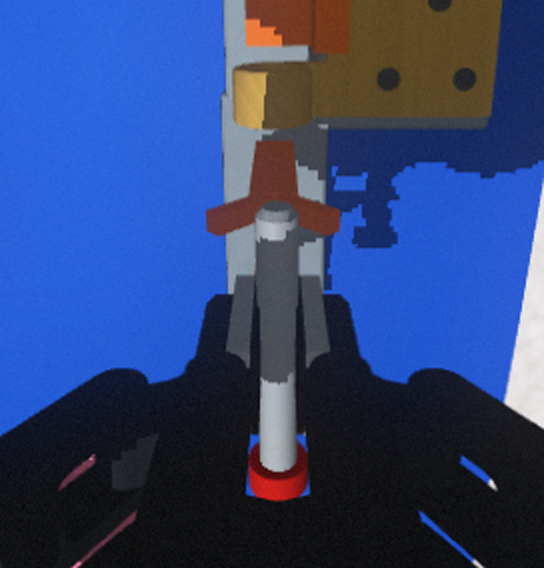

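The pin tip is at crop (277,213), slightly to the right of the V support centre at (274,215). The knuckle is centred at column 273, so the alignment agrees with the plan. Next I lower the pin gently.

```bash
python3 -m jog '{"fingers":[-1,-1,-1,-1,-1,-1],"xyz":[[0.013,-0.01,0.08],[0.013,-0.01,0.14],[0.013,-0.01,0.17],[0.013,-0.01,0.19],[0.013,-0.01,0.2],[0.013,-0.01,0.2]],"twist":[0,0,0,0,0,0]}'
```

```text
clock: 8.45
ee_pos: [0.6, -0.0455, 0.1359]
tcp_rot: [0.703, 0.711, 0.0, 0.0]
contact_force: [-0.5, 0.5, -0.3]
width: 0.0086
grip_force: 39.0
```

```bash
python3 -m jog '{"fingers":[-1,-1],"xyz":[[0,0,0.008],[0,0,0.008]],"twist":[0,0]}'
python3 -m jog '{"fingers":[-1,-1],"xyz":[[0,0,0.008],[0,0,0.008]],"twist":[0,0]}'
```

```text
clock: 8.7
ee_pos: [0.6001, -0.0456, 0.1352]
tcp_rot: [0.703, 0.711, 0.0, 0.0]
contact_force: [-0.8, 0.0, 2.4]
width: 0.0084
grip_force: 39.4
clock: 8.95
ee_pos: [0.6002, -0.0456, 0.135]
tcp_rot: [0.703, 0.711, 0.0, 0.0]
contact_force: [-3.8, -0.5, 10.9]
width: 0.0085
grip_force: 40.2
```

```bash
python3 -m jog '{"fingers":[-0.9,-0.8,-0.6,-0.4,0,0,0,0,0,0,0],"xyz":[[0,0,-0.004],[0,0,-0.004],[0,0,-0.004],[0,0,-0.004],[0,0,-0.1],[0,0,-0.2],[0,0,-0.4],[0,0,-0.7],[0,0,-0.9],[0,0,-0.9],[0,0,-0.9]],"twist":[0,0,0,0,0,0,0,0,0,0,0]}'
python3 - <<'E'
from h import *
im=vision.camera("wrist");c=vision.calibration("wrist")
cv2.imwrite("pics/w5.png",cv2.resize(im[:,100:412,::-1],None,fx=1.5,fy=1.5,interpolation=cv2.INTER_CUBIC))
tool((.6,-.0455,.24),0)
print(at_z(c,[(0,0)],.08))
for d in models.masks_of("wrist","pin"):
    ys,xs=np.nonzero(d["mask"]);w=at_z(c,np.c_[xs,ys],.08);print(d["conf"],d["bbox"],cv2.minAreaRect(np.float32(w*1000)))
E
```

```text
clock: 10.32
ee_pos: [0.5996, -0.0455, 0.2417]
tcp_rot: [0.703, 0.711, -0.0, -0.0]
contact_force: [-0.2, 0.5, 0.3]
width: 0.0426
grip_force: 0.0
clock 10.38 tcp [ 0.5994 -0.0455  0.2412] shift [-0.      0.0049  0.0103] twist 0.0038799498241524687
[[0.40647808 0.10537089]]
0.61 [258.0, 200.4, 15.4, 99.0] ((599.1324462890625, -51.28630447387695), (14.841943740844727, 84.224365234375), 0.7029394507408142)
```

View pics/w5.png

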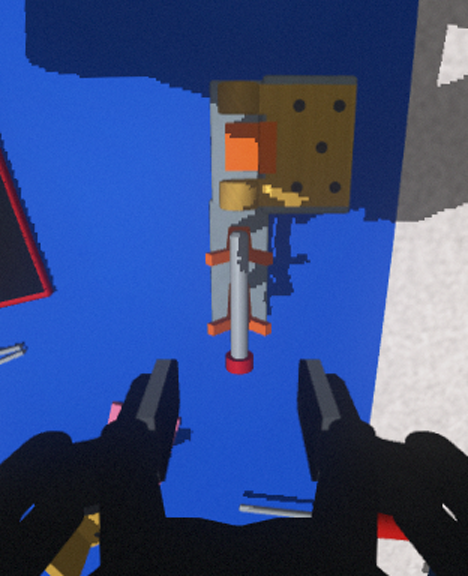

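The pin lies in both Vs, with its tip at crop (240,233) towards the knuckles and its head at (239,365). Next I measure the jig and the leaf.

```bash
python3 - <<'E'
from h import *
im=vision.camera("wrist");c=vision.calibration("wrist")
g=lambda x,y:(x/1.5+100,y/1.5)
n=["tip","headb","sup+L","sup+R","sup-L","sup-R","kn near top front","kn near top back","kn far front","kn far back","blk near R","blk far R","blk far L?"]
p=[g(240,233),g(239,355),g(208,255),g(270,253),g(209,325),g(269,323),g(240,210),g(240,180),g(238,113),g(238,80),g(349,212),g(356,77),g(262,76)]
z=[.085,.085,.088,.088,.088,.088,.088,.09,.09,.09,.078,.078,.078]
for a,b in zip(n,at_z(c,p,z).round(4)): print(a,b)
cc=im[115:150,236:290];
for d in models.masks_of("wrist","jamb"):print(d["conf"],d["bbox"])
t=vision.camera("top")
E
```

```text
tip [ 0.5989 -0.0099]
headb [ 0.5992 -0.0795]
sup+L [ 0.5826 -0.0209]
sup+R [ 0.6144 -0.0195]
sup-L [ 0.5827 -0.06  ]
sup-R [ 0.6152 -0.0585]
kn near top front [0.5987 0.0024]
kn near top back [0.5985 0.0172]
kn far front [0.5972 0.048 ]
kn far back [0.597  0.0623]
blk near R [6.557e-01 6.000e-04]
blk far R [0.6539 0.0662]
blk far L? [0.6085 0.0656]
0.8 [289.9, 137.2, 102.1, 179.1]
```

```bash
python3 -m jog '{"fingers":[0,0,0,0],"xyz":[[-0.3,-0.2,0],[-0.65,-0.4,0],[-0.68,-0.4,0],[-0.68,-0.4,0]],"twist":[0,0,0,0]}'
python3 -m jog '{"fingers":[0,0,0],"xyz":[[-0.4,-0.24,0],[-0.68,-0.4,0],[-0.68,-0.4,0]],"twist":[0,0,0]}'
python3 -m jog '{"fingers":[0,0,0,0,0,0],"xyz":[[-0.4,-0.24,0],[-0.68,-0.4,0],[-0.68,-0.4,0],[-0.68,-0.4,0],[-0.68,-0.4,0],[-0.68,-0.4,0]],"twist":[-0.05,-0.1,-0.15,-0.165,-0.165,-0.165]}'
python3 - <<'E'
from h import *
im=vision.camera("wrist");c=vision.calibration("wrist")
cv2.imwrite("pics/w6.png",cv2.resize(im[60:310,130:380,::-1],None,fx=2.2,fy=2.2,interpolation=cv2.INTER_CUBIC))
tool((.4588,-.2927,.24),np.radians(30))
for d in models.masks_of("wrist","leaf"):
    ys,xs=np.nonzero(d["mask"]);w=at_z(c,np.c_[xs,ys],.02);print(d["conf"],d["bbox"],w.mean(0))
E
```

```text
clock: 11.08
ee_pos: [0.5531, -0.1279, 0.2418]
tcp_rot: [0.703, 0.711, 0.0, -0.0]
contact_force: [0.6, 0.6, 0.2]
width: 0.0429
grip_force: 0.0
clock: 11.45
ee_pos: [0.5057, -0.2107, 0.2419]
tcp_rot: [0.703, 0.711, -0.0, -0.0]
contact_force: [1.1, 0.1, 0.7]
width: 0.0428
grip_force: 0.0
clock: 12.2
ee_pos: [0.4596, -0.2913, 0.2419]
tcp_rot: [0.497, 0.868, 0.0, 0.0]
contact_force: [-0.4, 0.2, -0.6]
width: 0.0427
grip_force: 0.0
clock 12.25 tcp [ 0.4595 -0.2915  0.2419] shift [-0.0058 -0.0104  0.016 ] twist 0.0022213602214791414
0.85 [279.8, 327.8, 47.0, 41.5] [ 0.58035393 -0.44612537]
0.84 [364.9, 120.1, 82.1, 79.5] [ 0.51847834 -0.18981428]
0.7 [264.2, 181.6, 68.8, 68.9] [ 0.45782368 -0.29314082]
0.6 [152.0, 130.1, 77.6, 68.1] [ 0.34686628 -0.29915095]
```

View pics/w6.png

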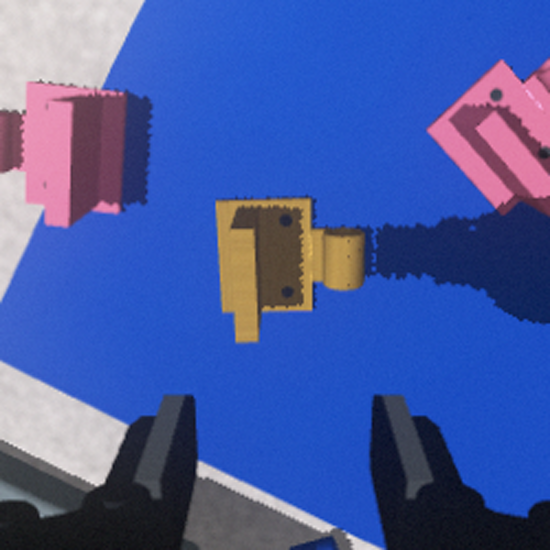

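Close up, the brass leaf has its flange top at crop (232–259, 229–342) and its knuckle to the right at (345,258). It is almost square to the tool. The neighbouring leaves are pink.

```bash
python3 - <<'E'
from h import *
c=vision.calibration("wrist");s=r.state()
g=lambda x,y:(x/2.2+130,y/2.2+60)
f=at_z(c,[g(232,229),g(256.5,229),g(259,342),g(235.5,343)],.05)
p=at_z(c,[g(216,201),g(312,198),g(313,310),g(221,311)],.005)
print(f.round(4),p.round(4))
a=lambda d:np.degrees(np.arctan2(d[1],d[0])).round(1)
print("fl y-90",a(f[0]-f[3])-90,a(f[1]-f[2])-90,"pl y-90",a(p[1]-p[2])-90,a(p[0]-p[3])-90,"pl x",a(p[1]-p[0]),a(p[2]-p[3]))
fm=f.mean(0);pm=p.mean(0);print("flange mid",fm,"size",np.hypot(*(f[0]-f[3])),np.hypot(*(f[1]-f[0])),"plate mid",pm,pm-.0075*np.array([np.cos(np.radians(31)),np.sin(np.radians(31))]))
tool((*fm,.032+.0545),np.radians(30.5))
E
```

```text
[[ 0.4305 -0.2848]
 [ 0.4391 -0.2798]
 [ 0.4648 -0.3228]
 [ 0.4563 -0.3284]] [[ 0.4198 -0.288 ]
 [ 0.4582 -0.2638]
 [ 0.4878 -0.3118]
 [ 0.4485 -0.3355]]
fl y-90 30.700000000000003 30.900000000000006 pl y-90 31.700000000000003 31.099999999999994 pl x 32.1 31.0
flange mid [ 0.44766452 -0.30394847] size 0.0506123723721226 0.010011562910543052 plate mid [ 0.45355876 -0.29978972] [ 0.44713    -0.30365251]
clock 12.3 tcp [ 0.4594 -0.2916  0.2419] shift [-0.0397 -0.1364  1.295 ] twist -0.0005578627670969086
```

```bash
python3 -m jog '{"fingers":[-0.35,-0.35,-0.35,-0.35,-0.35,-0.35],"xyz":[[-0.04,-0.135,0.2],[-0.04,-0.135,0.6],[-0.04,-0.135,0.8],[-0.04,-0.135,0.85],[-0.04,-0.135,0.85],[-0.04,-0.135,0.85]],"twist":[-0.003,-0.003,-0.003,-0.003,-0.003,-0.003]}' 90
python3 -c "
from h import *
tool((.4475,-.3038,.0845),np.radians(31));print(r.state()['width'])"
```

```text
clock: 13.05
ee_pos: [0.4481, -0.3048, 0.1411]
tcp_rot: [0.493, 0.87, -0.0, 0.001]
contact_force: [-0.1, -0.1, 0.7]
width: 0.0276
grip_force: 0.0
clock 13.05 tcp [ 0.4481 -0.3048  0.1411] shift [ 0.0103 -0.0006  0.4717] twist -0.00032458899908892526
0.02759105701394459
```

```bash
python3 -m jog '{"fingers":[-0.35,-0.35,-0.35,-0.35,-0.6,-1,-1,-1],"xyz":[[0.01,0,0.15],[0.01,0,0.35],[0.01,0,0.47],[0.01,0,0.47],[0.01,0,0.47],[0.01,0,0.47],[0.01,0,0.47],[0.01,0,0.47]],"twist":[0,0,0,0,0,0,0,0]}' 90
python3 -m jog '{"fingers":[-1,-1,-1,-1,-1,-1],"xyz":[[0,0,-0.05],[0,0,-0.2],[0,0,-0.5],[0,0,-0.9],[0,0,-1],[0,0,-1]],"twist":[0,0,0,0,0,0]}'
python3 - <<'E'
from h import *
im=vision.camera("wrist");c=vision.calibration("wrist")
cv2.imwrite("pics/w7.png",im[:,:,::-1])
tool((.5537,.0321,.21),np.radians(1))
E
```

```text
clock: 14.05
ee_pos: [0.4474, -0.3038, 0.0845]
tcp_rot: [0.493, 0.87, -0.0, 0.001]
contact_force: [-0.5, 0.7, 6.4]
width: 0.0087
grip_force: 88.3
clock: 14.8
ee_pos: [0.4469, -0.3035, 0.2045]
tcp_rot: [0.493, 0.87, -0.0, 0.001]
contact_force: [-0.2, 0.3, -2.1]
width: 0.0092
grip_force: 87.7
clock 14.85 tcp [ 0.4464 -0.3031  0.2033] shift [ 1.9363  2.2033 -0.0553] twist 0.16634121727978055
```

View pics/w7.png

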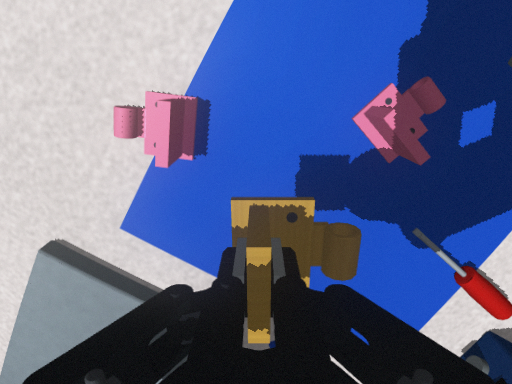

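```bash
python3 -m jog '{"fingers":[-1,-1,-1,-1,-1],"xyz":[[0.1,0.12,-0.1],[0.3,0.34,-0.3],[0.5,0.55,-0.3],[0.65,0.72,-0.3],[0.65,0.72,-0.3]],"twist":[0,0,0,0,0]}'
python3 -m jog '{"fingers":[-1,-1,-1,-1,-1],"xyz":[[0.2,0.22,0],[0.4,0.44,0],[0.6,0.66,0],[0.65,0.72,0],[0.65,0.72,0]],"twist":[0,0,0,0,0]}'
python3 -m jog '{"fingers":[-1,-1,-1,-1,-1,-1,-1,-1],"xyz":[[0.2,0.22,0],[0.4,0.44,0],[0.55,0.6,0],[0.65,0.7,0],[0.65,0.72,0],[0.65,0.72,0],[0.65,0.72,0],[0.65,0.72,0]],"twist":[0.04,0.08,0.12,0.15,0.166,0.166,0.166,0.166]}'
python3 - <<'E'
from h import *
im=vision.camera("wrist");c=vision.calibration("wrist")
cv2.imwrite("pics/w8.png",cv2.resize(im[90:384,150:450,::-1],None,fx=2,fy=2,interpolation=cv2.INTER_CUBIC))
tool((.549,.0321,.24),np.radians(1))
E
```

```text
clock: 15.48
ee_pos: [0.4808, -0.1897, 0.2389]
tcp_rot: [0.492, 0.871, 0.0, -0.001]
contact_force: [0.1, 0.4, -1.8]
width: 0.0091
grip_force: 87.8
clock: 16.1
ee_pos: [0.5146, -0.0807, 0.2392]
tcp_rot: [0.492, 0.87, -0.0, -0.0]
contact_force: [-0.0, 0.2, -2.2]
width: 0.0092
grip_force: 88.0
clock: 17.1
ee_pos: [0.5486, 0.0299, 0.2395]
tcp_rot: [0.701, 0.714, -0.0, -0.0]
contact_force: [0.4, 0.4, -1.8]
width: 0.009
grip_force: 88.1
clock 17.15 tcp [0.5487 0.0301 0.2395] shift [ 0.0167  0.0031 -0.0039] twist 0.0002858937807431029
```

View pics/w8.png

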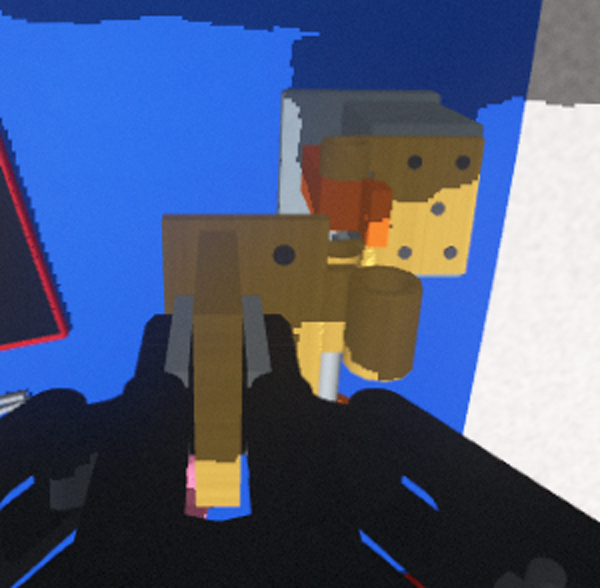

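The leaf is held level. Its plate's far edge is at crop row 214, its knuckle is at (384,320), and the jig gap lies beyond it near (350,200).

```bash
python3 - <<'E'
from h import *
c=vision.calibration("wrist");s=r.state();T=R.from_quat(s["tcp_rot"]).as_matrix()
g=lambda x,y:(x/2+150,y/2+90);z0=s["ee_pos"][2]-.0845
w=at_z(c,[g(163,214),g(328,214),g(384,267),g(384,380)],[z0+.005,z0+.005,z0+.02,z0+.018])
print(w.round(4),"tool:",((w-s["ee_pos"][:2])@T[:2,:2]).round(4))
w=at_z(c,[g(346,137),g(346,178),g(383,180),g(375,245),g(484,137),g(467,275)],[.09,.09,.088,.088,.075+.003,.078]);print("jig",w.round(4))
E
```

```text
[[0.5328 0.059 ]
 [0.5769 0.0598]
 [0.589  0.0514]
 [0.5935 0.0167]] tool: [[ 0.0292 -0.0153]
 [ 0.0292  0.0287]
 [ 0.0206  0.0407]
 [-0.0143  0.0446]]
jig [[0.5956 0.0655]
 [0.5969 0.0495]
 [0.6119 0.0484]
 [0.6117 0.021 ]
 [0.6541 0.0642]
 [0.6565 0.0034]]
```

```bash
python3 -m jog '{"fingers":[-1,-1,-1,-1,-1,-1,-1],"xyz":[[0.02,0,0.05],[0.02,0,0.2],[0.02,0,0.35],[0.02,0,0.5],[0.02,0,0.6],[0.02,0,0.66],[0.02,0,0.66]],"twist":[0,0,0,0,0,0,0]}'
python3 -m jog '{"fingers":[-1,-1,-1],"xyz":[[0,0,0.02],[0,0,0.025],[0,0,0.025]],"twist":[0,0,0]}'
python3 - <<'E'
from h import *
im=vision.camera("wrist");c=vision.calibration("wrist")
cv2.imwrite("pics/w9.png",cv2.resize(im[90:384,150:450,::-1],None,fx=2,fy=2,interpolation=cv2.INTER_CUBIC))
tool((.5537,.0325,.1545),np.radians(1))
E
```

```text
clock: 18.02
ee_pos: [0.5486, 0.0329, 0.1599]
tcp_rot: [0.701, 0.714, -0.0, -0.0]
contact_force: [0.7, 0.5, -1.8]
width: 0.0086
grip_force: 88.1
clock: 18.4
ee_pos: [0.5489, 0.033, 0.1576]
tcp_rot: [0.701, 0.714, 0.0, 0.0]
contact_force: [-0.8, 0.2, -1.4]
width: 0.0089
grip_force: 88.1
clock 18.45 tcp [0.5489 0.033  0.1576] shift [-0.0048  0.0402  0.0262] twist 0.000317622380080486
```

View pics/w9.png

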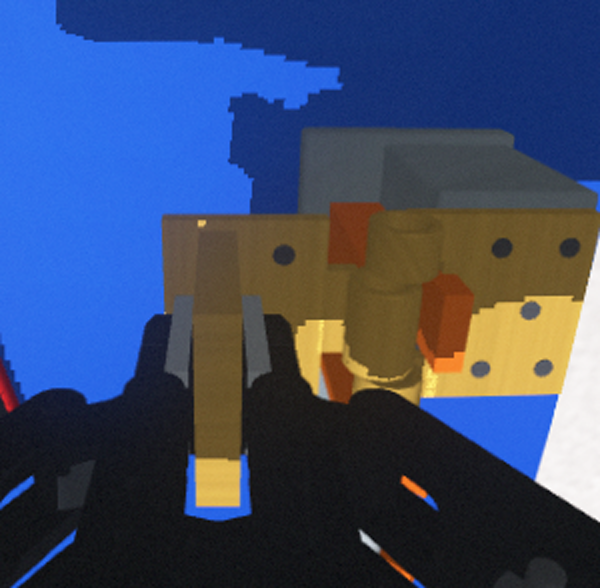

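The leaf's knuckle at crop (384,325) sits in the gap between the far knuckle (400,240) and the near one (390,385), about 4 mm short of the orange stop. I lower it in small steps until it touches.

```bash
python3 -m jog '{"fingers":[-1,-1,-1],"xyz":[[0,0,0.012],[0,0,0.018],[0,0,0.018]],"twist":[0,0,0]}'
python3 -m jog '{"fingers":[-1,-1],"xyz":[[0,0,0.008],[0,0,0.008]],"twist":[0,0]}'
```

```text
clock: 18.82
ee_pos: [0.5487, 0.033, 0.1551]
tcp_rot: [0.701, 0.714, -0.0, -0.0]
contact_force: [0.8, 0.8, -1.4]
width: 0.0091
grip_force: 88.1
clock: 19.08
ee_pos: [0.5487, 0.0329, 0.1542]
tcp_rot: [0.701, 0.714, -0.0, -0.0]
contact_force: [-0.5, -0.2, -1.3]
width: 0.0087
grip_force: 88.1
```

```bash
python3 -m jog '{"fingers":[-1,-1],"xyz":[[0,0,0.006],[0,0,0.006]],"twist":[0,0]}'
python3 -m jog '{"fingers":[-1,-1],"xyz":[[0,0,0.005],[0,0,0.005]],"twist":[0,0]}'
```

```text
clock: 19.32
ee_pos: [0.5487, 0.033, 0.154]
tcp_rot: [0.701, 0.714, -0.0, 0.0]
contact_force: [-2.8, 0.5, 5.6]
width: 0.0088
grip_force: 89.1
clock: 19.58
ee_pos: [0.5486, 0.0329, 0.1538]
tcp_rot: [0.701, 0.714, 0.0, 0.0]
contact_force: [-5.0, -0.5, 11.2]
width: 0.0089
grip_force: 90.0
```

On the ledge. I ease off slightly and slide towards the stop.

```bash
python3 -m jog '{"fingers":[-1,-1,-1],"xyz":[[0,0.01,-0.004],[0,0.02,-0.004],[0,0.028,-0.004]],"twist":[0,0,0]}'
python3 -m jog '{"fingers":[-1,-1],"xyz":[[0,0.006,0],[0,0.01,0]],"twist":[0,0]}'
```

```text
clock: 19.95
ee_pos: [0.5506, 0.033, 0.154]
tcp_rot: [0.701, 0.714, -0.001, -0.001]
contact_force: [-10.1, -0.3, 14.8]
width: 0.009
grip_force: 90.6
clock: 20.2
ee_pos: [0.552, 0.033, 0.154]
tcp_rot: [0.701, 0.714, -0.001, -0.001]
contact_force: [-10.8, 0.4, 15.0]
width: 0.009
grip_force: 90.6
```

```bash
python3 -m jog '{"fingers":[-1,-1,-1],"xyz":[[0,0,-0.006],[0,0.006,-0.006],[0,0.008,-0.006]],"twist":[0,0,0]}'
python3 -m jog '{"fingers":[-1,-1],"xyz":[[0,0.006,0],[0,0.006,0]],"twist":[0,0]}'
python3 -m jog '{"fingers":[-1,-1],"xyz":[[0,0.006,0],[0,0.006,0]],"twist":[0,0]}'
```

```text
clock: 20.58
ee_pos: [0.5538, 0.0331, 0.1542]
tcp_rot: [0.701, 0.714, -0.0, -0.0]
contact_force: [-5.5, -0.7, 7.2]
width: 0.0092
grip_force: 89.4
clock: 20.82
ee_pos: [0.5543, 0.0331, 0.1543]
tcp_rot: [0.701, 0.714, -0.001, -0.001]
contact_force: [-6.3, 0.4, 9.4]
width: 0.009
grip_force: 89.6
clock: 21.08
ee_pos: [0.5544, 0.0331, 0.1543]
tcp_rot: [0.701, 0.714, -0.001, -0.001]
contact_force: [-10.1, -0.1, 11.0]
width: 0.0092
grip_force: 90.2
```

```bash
python3 -m jog '{"fingers":[-1,-1,-1],"xyz":[[0,0.006,0],[0,0.006,0],[0,0.006,0]],"twist":[0,0,0]}'
python3 - <<'E'
from h import *
im=vision.camera("wrist");s=r.state();print(s["tcp_rot"],s["contact_force"],s["ft_torque"],s["ee_pos"])
a=im[140:340,180:440,::-1];cv2.imwrite("pics/w10.png",cv2.resize(a,None,fx=3,fy=3,interpolation=cv2.INTER_CUBIC))
E
```

```text
clock: 21.45
ee_pos: [0.5545, 0.0331, 0.1543]
tcp_rot: [0.701, 0.714, -0.002, -0.002]
contact_force: [-11.8, 0.4, 13.5]
width: 0.009
grip_force: 90.6
[ 0.70058939  0.71356105 -0.00162581 -0.00157863] [-12.85141361  -0.14475196  13.05827921] [-0.02316032  1.61394345 -0.04917653] [0.55448294 0.03307212 0.15428026]
```

View pics/w10.png

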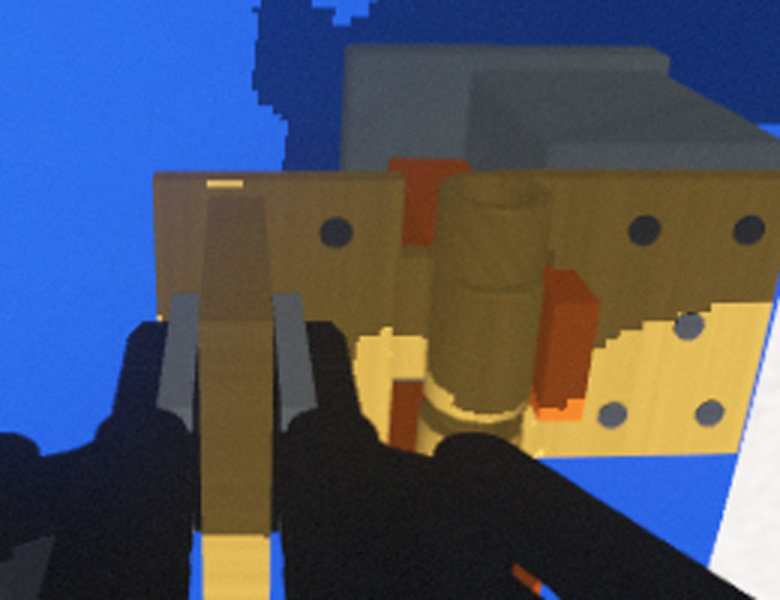

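```bash
python3 -m jog '{"fingers":[-1,-1,-1,-1],"xyz":[[0,0,-0.003],[0,0,-0.003],[0,0,-0.003],[0,0,-0.003]],"twist":[0,0,0,0]}'
python3 - <<'E'
from h import *
s=r.state();print(s["tcp_rot"],s["contact_force"],s["ft_torque"])
im=vision.camera("wrist")
print("pin side",[(round(d["conf"],2),d["bbox"]) for d in (vision.camera("side"),models.masks_of("side","pin"))[1]])
E
```

```text
clock: 22.0
ee_pos: [0.5545, 0.0331, 0.1544]
tcp_rot: [0.701, 0.714, -0.002, -0.002]
contact_force: [-10.9, 1.1, 11.5]
width: 0.0092
grip_force: 89.9
[ 0.70059562  0.71355482 -0.00164896 -0.0016063 ] [-10.90195552   1.13939491  11.5174288 ] [-0.02043184  1.47887693 -0.00780194]
pin side []
```

```bash
python3 - <<'E'
from h import *
vision.camera("top");c=vision.calibration("top")
for d in models.masks_of("top","pin"):
    print(round(d["conf"],2),d["bbox"],at_z(c,[d["bbox"][:2]],.08))
print(order.sign_off())
E
```

```text
0.44 [251.3, 168.4, 19.3, 3.2] [[ 0.60127749 -0.05716911]]
0.32 [166.3, 149.6, 25.6, 25.5] [[0.66088348 0.19873128]]
the job is handed in; nothing more can be done
None
```

The job is handed in: the pin lies centred in the jig's V supports, tip towards the knuckles. The brass leaf is held level, with its knuckle on the ledge against the back stop, at 22 s of the 54 s allowed.

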